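# Find the balance point of a potter's paddle

### The arm

A 7-joint arm with a two-finger parallel gripper is mounted at the origin on the work surface. World frame = base frame: x ahead of the robot, y to its left, z up, the work surface at z = 0. Lengths are in m, angles in degrees, forces in N, time in s.
With the tool pointing down it reaches from about 0.425 to 0.875 m from the base axis. Payload 4.7 kg.
Tool frame: the origin (TCP) lies at the very end of the fingers, on their centre line; the grasp point (between the pads) lies 19 mm behind it; z points along the fingers, y is the direction in which the jaws open and shut (so a half turn about z gives the same grasp; the last joint's range is limited). The gripper opens to 87 mm and grips with 3 to 60 N. Pads are 19 mm wide; open, the fingers measure 117 mm over their backs; the gripper's body (75 mm by 190 mm) begins 51 mm behind the grasp point.
Start: joints at [66.068, 18.392, -4.016, 83.108, 1.295, 78.541, -3.26], TCP at [0.272, -0.59, 0.197] pointing down, gripper open.
Joint ranges: [-163.93, 163.93], [-17.29, 119.83], [-79.2, 71.16], [3.27, 140.29], [-89.18, 269.18], [5.43, 117.66], [-154.24, 154.24]. Speed limits (degrees/s): [147.25, 147.25, 180, 180, 180, 180, 180].

### API

Orientations are given as [roll, pitch, yaw] about the fixed x, y, z axes, in that order (R = Rz(yaw) Ry(pitch) Rx(roll)).
In Python, from cell import monitor, imaging, ticket, spot_in, pinpoint gives the robot as it stands.
- The arm moves only by the tool servo_tool, never from a script. Its argument "targets" is a list of rows, each a list of 5 numbers: the opening in per cent of the stroke, from 0 (shut) to 100 (fully open), then the shift along the tool's x, y, z in m, then the turn about the tool's z in rad. In form: [[grip, dx, dy, dz, turn], ...]. A call has 1 to 5 rows; each row is the pose to reach, as a shift and turn from the pose commanded when the call began, along the tool's axes at that moment; what a row does not reach only later rows make up. A row lasts 1/8 s, in which the tool goes at most 62.5 mm and 10.7 degrees, less where a joint would pass 70% of its speed; a pose out of reach is approached as far as the arm can. A call with a gripper value outside its range is refused whole. The fingers move at their own pace and stop on an object; "grip_force" is the grip in N (left out, the last holds). Time passes only in rows, so rows that repeat a pose let the fingers close. It gives the time, the measured TCP pose, the force and the opening at its end, in the units of the state.
- monitor.get_obs(): the state, without advancing time (a new reading comes with each control period).
- imaging.read_camera(name): name is "scene" or "top"; returns a dict with "frame" (420x560x3 uint8, blue, green, red), "depth" (420x560 float32, m along the optical axis (not along the pixel's ray), 0 where there is no reading), "K" (3x3 intrinsics, pixels), "world_from_camera" (4x4, takes a point from camera to world coordinates). Camera axes: x right, y down, z forward; pixel columns grow to the right and rows downward; lengths in m; the calibration is good to about 2 mm. A picture is of the moment at which its call begins.
- ticket.sign_off(): hands the job in, once; it reports no verdict.
Trained networks look in the newest picture that a camera, given by its name, has taken for a name from the list of things; names that differ only in an ending like _2 or _b are one class to them, and where a whole thing is asked for, a point or a joint stands for the part that bears it (a point fixed in the world has none). Each returns a list of dicts, best first, with "confidence" (0 to 1); they miss things now and then, are a little off and sometimes report something else, mostly with a low value. They report only what shows in the picture. A call takes as long as a camera call. They do not tell look-alikes from the thing itself.
- spot_in(camera, label): "at" ([column, row] in pixels, amid what is visible of it).
- pinpoint(camera, label): "at" ([column, row] in pixels: a listed point, or the origin of a listed thing).
The state is a dict: "time_s": time; "qpos": joint angles; "joint_velocities": joint speeds; "effort": joint torques, N m; "tool_pos": TCP position; "tool_rot": TCP orientation; "force": force on the tool from outside, world axes, zero at the start; "wrist_torque": the same for the moment, N m; "grip_width": finger opening in m.
Only numpy, scipy, OpenCV 4.12 (cv2) and the standard library are available. Lean on these libraries where they do the work, as an engineer would, in place of code of your own. Each camera call takes 0.05 s, during which the arm holds its last target.

### The job

Find the point where the wooden paddle balances, so that a hanging cord can be tied there. Lay it flat and lengthways across the clay trestle, first with its middle on the trestle's edge; keep hold of it and, with its weight bearing on the edge, slide it handle first until it balances, then let go so that it lies level on the edge by itself, both ends in the air and not rocking. Be gentle, for the clay edge chips if pressed hard, and leave the bowl, the jar and the tapered clay piece where they stand.

Things in the scene. Friction and masses are not known exactly. Their poses are not given: they have to be found in the camera images.
- paddle: Loose pale wooden paddle, 340 mm long, 26 mm thick throughout, flat underside, 0.37 to 0.48 kg. Origin: middle of length and width, on the underside. x runs lengthways from handle to blade, z up. Handle: 36 mm wide, x = -170 to +60 mm. Blade: 64 mm wide, x = +60 to +170 mm. Uneven inside: its centre of mass lies at x = +20 to +95 mm on the centre line and cannot be seen.
- trestle: Fixed terracotta trestle, 50 mm high. Flat edge on top, 12 mm wide (along its x) and 34 mm long (along its y); below, the sides slope out to at most 50 mm along x, onto a foot 120 x 90 x 14 mm. Origin at the centre of the foot's underside, on the counter. The paddle is to lie along the trestle's x axis, either way round.
- edge (a point): Centre of the trestle's flat top edge, 50 mm above the counter. Axes as the trestle's.
- bowl: Bystander: loose terracotta bowl, 90 mm across, 40 mm high; origin at the centre of its underside.
- jar: Bystander: loose terracotta jar, 84 mm across, 90 mm high; origin at the centre of its underside.
- taper: Bystander: loose upright tapered clay piece with a gilt tip, 60 mm across at the foot, 130 mm high; origin at the centre of its underside.
Things that resemble listed ones, but are neither listed nor needed, are in the scene too. What is shaped like the trestle but black, red or white is not meant.

How it is judged:
By the outcome, as a careful person would: the job done as asked, in the order asked, and still so for the second after the job is handed in, with the robot touching nothing.
It also fails if it takes over 61 s, if anything falls off the work surface, if the arm or the gripper's body presses on something with over 40 N, if the wrist force passes 120 N, or if a joint passes its speed limit or range.

## Working session

There is one attempt and no reset: what is moved stays moved. The work goes in short steps, Python scripts to look and compute and a tool call to move; the robot and the scene stay as the last step left them, time stands still between calls to the robot, and variables do not carry over. Pictures are saved under pics/ and viewed, and the job is handed in when it is done.

Besides the shell and the picture viewer there is one more tool, called after "Call:" in YAML: its name, and indented under it one key for each argument. servo_tool: Moves the arm, as the interface text tells. Its arguments: {"type":"object","properties":{"targets":{"type":"array","items":{"type":"array","items":{"type":"number"}}},"grip_force":{"type":"number"}},"required":["targets"]}

```bash
ls; mkdir -p pics; cat > h.py <<'E'
import numpy as np,cv2
from cell import monitor, imaging, ticket, spot_in, pinpoint
def px2w(c,u,v,z=None):
    K=c["K"];T=c["world_from_camera"]
    r=np.linalg.inv(K)@np.array([u,v,1.])
    if z is None:
        d=c["depth"][int(round(v)),int(round(u))];p=r*d
        return (T@np.append(p,1))[:3]
    d=T[:3,:3]@r;o=T[:3,3]
    return o+d*(z-o[2])/d[2]
def cloud(c):
    K=c["K"];T=c["world_from_camera"];d=c["depth"]
    v,u=np.mgrid[:d.shape[0],:d.shape[1]]
    p=np.stack([(u-K[0,2])/K[0,0]*d,(v-K[1,2])/K[1,1]*d,d,np.ones_like(d)],-1)
    return (p@T.T)[...,:3]
E
python3 - <<'E'
from h import *
for n in ["scene","top"]:
    c=imaging.read_camera(n);cv2.imwrite(f"pics/{n}1.png",c["frame"])
    print(n,c["world_from_camera"].round(3).tolist())
    for l in ["paddle","trestle","edge","bowl","jar","taper"]:
        for f in (spot_in,pinpoint):
            try: print(l,f.__name__,[(np.round(r["at"]).tolist(),round(r["confidence"],2),px2w(c,*r["at"]).round(3).tolist()) for r in f(n,l)])
            except Exception as e: print(l,f.__name__,e)
s=monitor.get_obs();print({k:np.round(s[k],3).tolist() for k in s})
E
```

```text
pics
scene [[-0.141, 0.767, -0.625, 1.442], [0.99, 0.114, -0.084, 0.111], [0.007, -0.631, -0.776, 1.111], [0.0, 0.0, 0.0, 1.0]]
paddle call [([357.0, 238.0], 0.95, [0.615, 0.212, 0.026])]
paddle call []
trestle call [([172.0, 251.0], 0.92, [0.755, -0.327, 0.039]), ([272.0, 283.0], 0.71, [0.815, -0.02, 0.033]), ([228.0, 222.0], 0.68, [0.614, -0.191, 0.031]), ([284.0, 201.0], 0.67, [0.506, -0.032, 0.034]), ([198.0, 187.0], 0.67, [0.469, -0.334, 0.016])]
trestle call [([284.0, 202.0], 0.91, [0.508, -0.032, 0.031]), ([271.0, 285.0], 0.84, [0.816, -0.022, 0.026]), ([170.0, 255.0], 0.83, [0.758, -0.337, 0.025]), ([229.0, 222.0], 0.79, [0.614, -0.188, 0.031]), ([200.0, 185.0], 0.73, [0.467, -0.326, 0.024])]
edge call [([228.0, 223.0], 0.86, [0.616, -0.192, 0.027]), ([271.0, 283.0], 0.86, [0.81, -0.021, 0.027]), ([285.0, 201.0], 0.73, [0.505, -0.027, 0.035]), ([172.0, 255.0], 0.68, [0.759, -0.33, 0.028]), ([199.0, 183.0], 0.63, [0.464, -0.328, 0.029])]
edge call [([274.0, 273.0], 0.77, [0.79, -0.018, 0.049]), ([197.0, 174.0], 0.76, [0.439, -0.341, 0.046]), ([284.0, 192.0], 0.59, [0.449, -0.0
[... 1828 characters left out ...]
46, -0.013, 0.005])]
bowl call [([280.0, 203.0], 0.92, [0.643, 0.004, 0.006])]
jar call [([120.0, 227.0], 0.55, [0.567, 0.418, 0.091])]
jar call [([126.0, 223.0], 0.56, [0.577, 0.412, 0.069])]
taper call [([439.0, 225.0], 0.9, [0.584, -0.425, 0.058])]
taper call [([436.0, 223.0], 0.87, [0.589, -0.415, 0.058])]
{'time_s': 1.3, 'qpos': [66.067, 18.393, -4.015, 83.109, 1.294, 78.541, -3.261], 'joint_velocities': [0.007, -0.006, 0.091, 0.088, -0.062, 0.039, -0.111], 'effort': [-0.001, -49.111, -0.404, -31.276, -0.064, 0.034, 0.0], 'tool_pos': [0.272, -0.59, 0.197], 'tool_rot': [179.998, 0.002, 24.739], 'force': [-0.183, -0.488, 0.039], 'wrist_torque': [-0.052, -0.01, -0.04], 'grip_width': 0.087}
```

View pics/scene1.png

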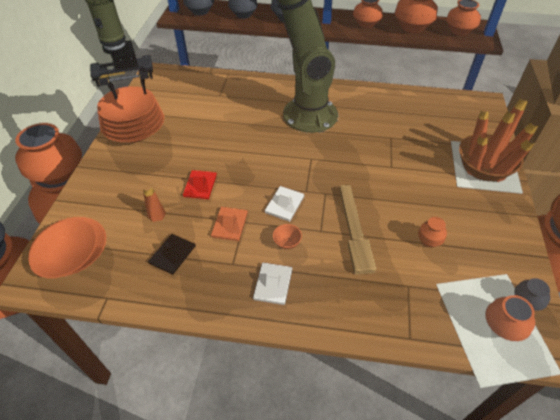

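View pics/top1.png

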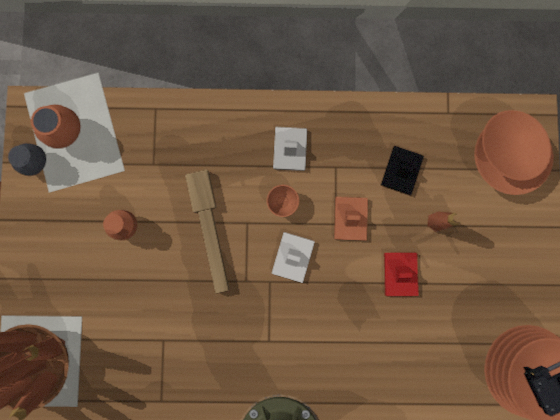

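The scene picture shows the paddle at (357,238). Trestle candidates in the top picture are terracotta (350,217), red (401,276), black (402,170), white (291,149) and white (294,258). I choose the terracotta one and will check it in a crop.

```bash
cat > m.py <<'E'
from h import *
c=imaging.read_camera("top");np.savez("top.npz",**c)
s=imaging.read_camera("scene");np.savez("scene.npz",**s)
cv2.imwrite("pics/crop1.png",np.hstack([cv2.resize(c["frame"][180:310,270:430],None,fx=2.4,fy=2.4),cv2.resize(s["frame"][160:290,160:320],None,fx=2.4,fy=2.4)]))
for n,c in(("top",c),("scene",s)):
    P=cloud(c)
    def rect(m,name):
        p=P[m][:,:2].astype(np.float32); (cx,cy),(w,h),a=cv2.minAreaRect(p*1000)
        print(n,name,m.sum(),"c",round(cx,1),round(cy,1),"wh",round(w,1),round(h,1),"ang",round(a,2),"zmed",np.median(P[m][:,2]).round(4), "mean",p.mean(0).round(4))
    near=lambda x,y,r:(np.hypot(P[...,0]-x,P[...,1]-y)<r)&(c["depth"]>0)
    z=P[...,2]
    rect(near(.61,.2,.2)&(z>.015)&(z<.035)&(P[...,1]>.09)&(P[...,1]<.33),"paddle")
    rect(near(.605,-.185,.085)&(z>.045)&(z<.058)&(P[...,1]<-.1),"edge")
    b=c["frame"].astype(int); 
    sat=(b[...,2]-b[...,1]>60)
    rect(near(.605,-.185,.09)&(z>.008)&(z<.06)&sat,"foot")
E
python3 m.py
```

```text
top paddle 1953 c 569.0 204.1 wh 321.2 64.8 ang 13.6 zmed 0.0258 mean [0.588  0.2078]
top edge 69 c 599.9 -194.1 wh 16.5 33.8 ang 0.82 zmed 0.0499 mean [ 0.6009 -0.1942]
top foot 411 c 602.6 -194.2 wh 85.7 114.9 ang 88.19 zmed 0.0143 mean [ 0.5934 -0.1939]
scene paddle 1296 c 570.1 203.5 wh 322.9 64.3 ang 13.56 zmed 0.0264 mean [0.6047 0.2106]
scene edge 51 c 603.7 -194.3 wh 32.6 20.6 ang 84.99 zmed 0.0489 mean [ 0.6029 -0.1932]
scene foot 826 c 600.7 -193.3 wh 90.1 125.7 ang 88.24 zmed 0.0154 mean [ 0.6077 -0.1909]
```

```bash
sleep 2
```

```text
(no output)
```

View pics/crop1.png

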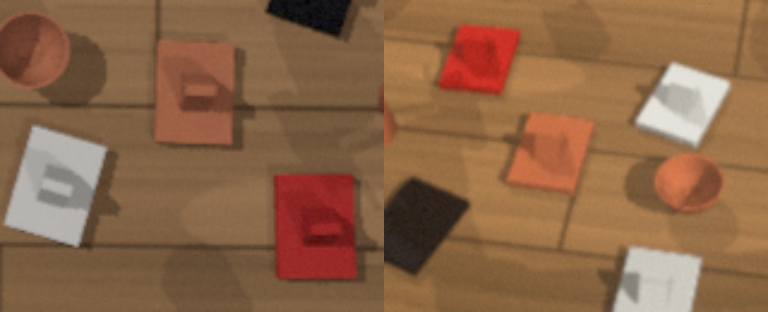

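The crop confirms it. The terracotta-orange trestle is at crop pixel (195,92) on the left and (550,150) on the right. The pure red, black and white ones are look-alikes. Next I refine the paddle and trestle poses from the saved data.

```bash
cat > fit.py <<'E'
import numpy as np,cv2,sys
from scipy.optimize import minimize
from h import cloud
def inside(p,x,y,a,kind):
    c,s=np.cos(a),np.sin(a);d=p-np.array([x,y]);u=d[:,0]*c+d[:,1]*s;v=-d[:,0]*s+d[:,1]*c
    if kind=="paddle": return ((abs(v)<.018)&(u>-.17)&(u<=.06))|((abs(v)<.032)&(u>.06)&(u<.17))
    return (abs(u)<.06)&(abs(v)<.045)
def fit(c,kind,x0,zlo,zhi,R):
    P=cloud(c);m=(c["depth"]>0)&(np.hypot(P[...,0]-x0[0],P[...,1]-x0[1])<R)
    b=c["frame"].astype(int)
    Q=P[m];on=(Q[:,2]>zlo)&(Q[:,2]<zhi)
    if kind!="paddle": on=(Q[:,2]>zlo)&(Q[:,2]<.06)
    # project everything by ray? use direct xy
    f=lambda q:np.mean(inside(Q[:,:2],q[0],q[1],q[2]*.1 ,kind)!=on)
    best=min((minimize(f,[x0[0]+dx,x0[1],(x0[2]+da)*10],method="Nelder-Mead",options=dict(initial_simplex=np.array([[x0[0]+dx,x0[1],(x0[2]+da)*10]]*4)+np.array([[0,0,0],[.01,0,0],[0,.01,0],[0,0,.4]]))) for dx in(-.01,0,.01) for da in(-.03,0,.03)),key=lambda r:r.fun)
    return best.x[0].round(4),best.x[1].round(4),np.degrees(best.x[2]*.1).round(2),round(best.fun,4),on.sum()
if __name__=="__main__":
  for n in("top","scene"):
    c=np.load(n+".npz")
    print(n,"paddle",fit(c,"paddle",(.565,.203,.23),.013,.04,.215))
    print(n,"trestle",fit(c,"trestle",(.602,-.194,-.03),.007,.06,.09))
    P=cloud(c);z=P[...,2]
    m=(np.hypot(P[...,0]-.565,P[...,1]-.203)<.23)&(z>.02)&(z<.03)&(c["depth"]>0)
    a=np.radians(14);u=(P[m][:,0]-.565)*np.cos(a)+(P[m][:,1]-.203)*np.sin(a);v=-(P[m][:,0]-.565)*np.sin(a)+(P[m][:,1]-.203)*np.cos(a)
    print(u.min(),u.max(), [ (round(k,2),round(v[abs(u-k)<.012].min(),4),round(v[abs(u-k)<.012].max(),4)) for k in np.arange(-.15,.17,.04)])
E
python3 fit.py
```

```text
top paddle (np.float64(0.5602), np.float64(0.2019), np.float64(13.67), np.float64(0.0243), np.int64(2420))
top trestle (np.float64(0.6015), np.float64(-0.1935), np.float64(-1.97), np.float64(0.0064), np.int64(1373))
-0.17486318575819565 0.16477533524566257 [(np.float64(-0.15), np.float64(-0.0168), np.float64(0.0189)), (np.float64(-0.11), np.float64(-0.1973), np.float64(0.0187)), (np.float64(-0.07), np.float64(-0.0175), np.float64(0.0187)), (np.float64(-0.03), np.float64(-0.0177), np.float64(0.0188)), (np.float64(0.01), np.float64(-0.2019), np.float64(0.0178)), (np.float64(0.05), np.float64(-0.2194), np.float64(0.1869)), (np.float64(0.09), np.float64(-0.0324), np.float64(0.1913)), (np.float64(0.13), np.float64(-0.0326), np.float64(0.0315))]
scene paddle (np.float64(0.5557), np.float64(0.2007), np.float64(14.0), np.float64(0.044), np.int64(1629))
scene trestle (np.float64(0.6003), np.float64(-0.1943), np.float64(-1.94), np.float64(0.0402), np.int64(869))
-0.1753296194251662 0.1665436300334177 [(np.float64(-0.15), np.float64(-0.0177), np.float64(0.0174)), (np.float64(-0.11), np.float64(-0.203), np.float64(0.0185)), (np.float64(-0.07), np.float64(-0.0182), np.float64(0.017)), (np.float64(-0.03), np.float64(-0.0179), np.float64(0.0179)), (np.float64(0.01), np.float64(-0.2264), np.float64(0.0179)), (np.float64(0.05), np.float64(-0.1958), np.float64(0.0299)), (np.float64(0.09), np.float64(-0.0332), np.float64(0.2053)), (np.float64(0.13), np.float64(-0.0334), np.float64(0.0304))]
```

Call:
servo_tool:
  targets:
    - [100, 0.045, -0.042, -0.01, 0.02]
    - [100, 0.09, -0.084, -0.01, 0.05]
    - [100, 0.135, -0.126, -0.01, 0.1]
    - [100, 0.18, -0.168, -0.01, 0.15]
    - [100, 0.225, -0.21, -0.01, 0.191]
  grip_force: 50

```text
time_s: 2.02
tool_pos: [0.3891, -0.3036, 0.2078]
tool_rot: [179.9, -0.0, 13.7]
force: [1.7, 0.0, -0.1]
grip_width: 0.087
```

Call:
servo_tool:
  targets:
    - [100, 0.036, -0.05, 0, 0]
    - [100, 0.072, -0.1, 0, 0]
    - [100, 0.109, -0.15, 0, 0]
    - [100, 0.145, -0.2, 0, 0]
    - [100, 0.182, -0.25, 0, 0]

```text
time_s: 2.65
tool_pos: [0.5062, -0.0176, 0.2079]
tool_rot: [179.9, -0.1, 13.8]
force: [0.6, -0.7, -0.3]
grip_width: 0.087
```

Call:
servo_tool:
  targets:
    - [100, 0.036, -0.05, 0, 0]
    - [100, 0.073, -0.1, 0.03, 0]
    - [100, 0.109, -0.15, 0.06, 0]
    - [100, 0.1455, -0.2012, 0.09, 0]
    - [100, 0.1455, -0.2012, 0.11, 0]

```text
time_s: 3.28
tool_pos: [0.5988, 0.2159, 0.0966]
tool_rot: [-179.8, -0.0, 14.1]
force: [0.1, -0.4, 0.0]
grip_width: 0.0871
```

```bash
python3 - <<'E'
from h import *
c=imaging.read_camera("scene");cv2.imwrite("pics/s2.png",cv2.resize(c["frame"][130:330,230:480],None,fx=3,fy=3))
s=monitor.get_obs();print({k:np.round(s[k],4).tolist() for k in ("time_s","tool_pos","tool_rot","qpos","force","wrist_torque")})
E
```

```text
{'time_s': 3.325, 'tool_pos': [0.5965, 0.2157, 0.0922], 'tool_rot': [-179.7882, 0.2928, 14.1121], 'qpos': [9.5326, 25.9293, -40.7544, 91.4068, 17.4437, 69.516, -110.4763], 'force': [-1.0232, 0.9059, -2.1792], 'wrist_torque': [0.033, 0.1175, 0.0283]}
```

View pics/s2.png

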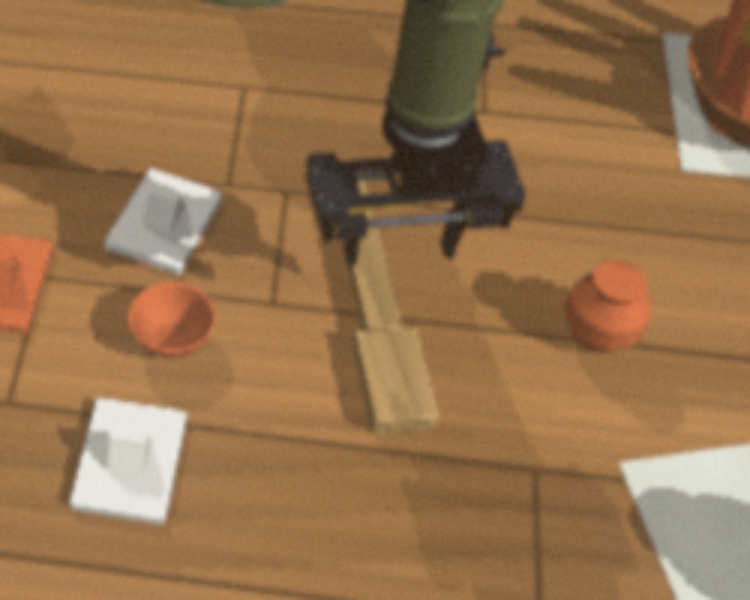

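The gripper stands over the handle: fingers at (352,245) and (452,240) in the crop, with the blade shoulder at (400,330) and the bowl and jar clear. Descend.

Call:
servo_tool:
  targets:
    - [100, 0, 0, 0.03, 0]
    - [100, 0, 0, 0.06, 0]
    - [100, 0, 0, 0.08, 0]
    - [100, 0, 0, 0.088, 0]
    - [100, 0, 0, 0.0915, 0]

```text
time_s: 3.95
tool_pos: [0.5994, 0.2107, 0.0063]
tool_rot: [180.0, -0.0, 13.8]
force: [-0.4, -0.1, -0.9]
grip_width: 0.0872
```

Call:
servo_tool:
  targets:
    - [100, 0, 0, 0, 0]
    - [100, 0, 0, 0, 0]

```text
time_s: 4.2
tool_pos: [0.5996, 0.211, 0.0069]
tool_rot: [180.0, -0.1, 13.8]
force: [-0.2, 0.4, -0.6]
grip_width: 0.0874
```

```bash
cat > avg.py <<'E'
from h import *
import sys
def avg(n=16):
    F=[];
    for i in range(n):
        imaging.read_camera("top"); s=monitor.get_obs(); F.append(np.r_[s["force"],s["wrist_torque"],s["tool_pos"],s["tool_rot"],s["grip_width"]])
    F=np.array(F);return s,F.mean(0),F.std(0)
if __name__=="__main__":
    s,m,d=avg(int(sys.argv[1])); print("t",s["time_s"],"F",m[:3].round(2),"M",m[3:6].round(4),"pos",m[6:9].round(4),"rot",np.round(s["tool_rot"],2),"w",m[12].round(4));print("std",d[:6].round(3))
E
python3 avg.py 12
```

```text
t 4.8 F [-0.19 -0.01  0.09] M [0.0087 0.0106 0.0059] pos [0.5991 0.2109 0.0062] rot [1.80e+02 1.00e-02 1.38e+01] w 0.0871
std [0.535 0.542 0.424 0.018 0.025 0.02 ]
```

Call:
servo_tool:
  targets:
    - [30, 0, 0, 0, 0]
    - [30, 0, 0, 0, 0]
    - [30, 0, 0, 0, 0]
    - [30, 0, 0, 0, 0]
    - [30, 0, 0, 0, 0]

```text
time_s: 5.42
tool_pos: [0.5989, 0.2108, 0.0059]
tool_rot: [180.0, 0.0, 13.8]
force: [0.3, 1.0, -0.3]
grip_width: 0.0455
```

Call:
servo_tool:
  targets:
    - [30, 0, 0, 0, 0]
    - [30, 0, 0, 0, 0]

```text
time_s: 5.68
tool_pos: [0.5989, 0.2108, 0.0059]
tool_rot: [180.0, 0.0, 13.8]
force: [0.1, -0.5, 0.5]
grip_width: 0.0283
```

```bash
python3 - <<'E'
from h import *
c=imaging.read_camera("scene");cv2.imwrite("pics/s3.png",cv2.resize(c["frame"][150:300,280:440],None,fx=4.5,fy=4))
c2=imaging.read_camera("top");np.savez("top2.npz",**c2);cv2.imwrite("pics/t3.png",cv2.resize(c2["frame"][150:310,130:330],None,fx=3.5,fy=3.5))
s=monitor.get_obs();print({k:np.round(s[k],4).tolist() for k in ("time_s","tool_pos","grip_width","force","wrist_torque")})
E
```

```text
{'time_s': 5.775, 'tool_pos': [0.5989, 0.2108, 0.0059], 'grip_width': 0.0273, 'force': [-0.0598, 0.0295, 0.6514], 'wrist_torque': [0.0021, 0.0475, -0.0144]}
```

View pics/s3.png

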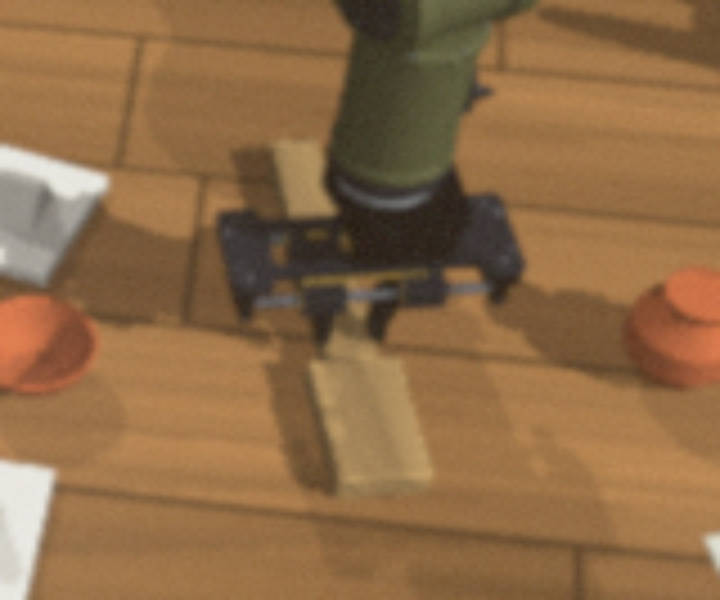

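View pics/t3.png

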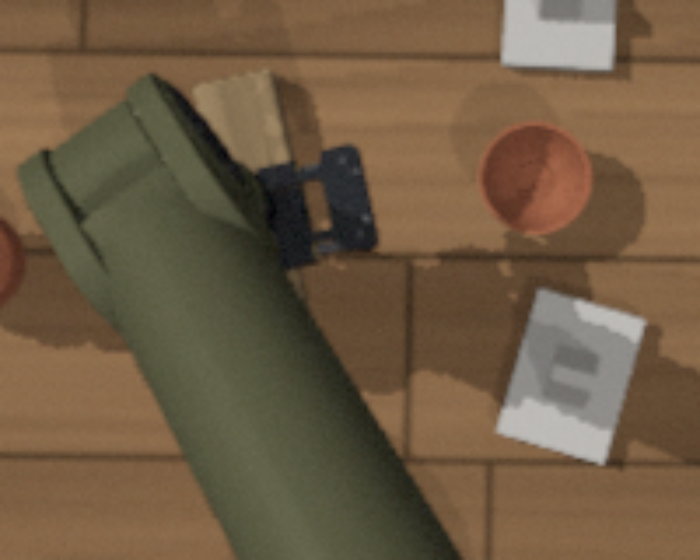

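Call:
servo_tool:
  targets:
    - [10, 0, 0, 0, 0]
    - [10, 0, 0, 0, 0]
    - [10, 0, 0, 0, 0]

```text
time_s: 6.15
tool_pos: [0.5989, 0.2108, 0.0059]
tool_rot: [180.0, 0.0, 13.8]
force: [-0.9, 0.7, 0.5]
grip_width: 0.0103
```

```bash
python3 - <<'E'
from h import *
c=imaging.read_camera("scene");np.savez("scene4.npz",**c);cv2.imwrite("pics/s4.png",cv2.resize(c["frame"][180:280,310:410],None,fx=6,fy=6))
c0=np.load("scene.npz");P=cloud(c);P0=cloud(c0)
for v in range(212,246,3): print(v,[tuple(np.round(P[v,u]*1000).astype(int)) for u in range(346,374,4)])
s=monitor.get_obs();print(s["time_s"],s["grip_width"])
E
```

```text
212 [(np.int64(588), np.int64(169), np.int64(110)), (np.int64(599), np.int64(179), np.int64(125)), (np.int64(608), np.int64(190), np.int64(138)), (np.int64(629), np.int64(199), np.int64(164)), (np.int64(624), np.int64(211), np.int64(160)), (np.int64(622), np.int64(222), np.int64(160)), (np.int64(614), np.int64(234), np.int64(153))]
215 [(np.int64(628), np.int64(167), np.int64(144)), (np.int64(625), np.int64(179), np.int64(142)), (np.int64(626), np.int64(190), np.int64(146)), (np.int64(627), np.int64(201), np.int64(149)), (np.int64(625), np.int64(212), np.int64(148)), (np.int64(622), np.int64(224), np.int64(147)), (np.int64(617), np.int64(236), np.int64(143))]
218 [(np.int64(636), np.int64(168), np.int64(141)), (np.int64(631), np.int64(180), np.int64(136)), (np.int64(629), np.int64(191), np.int64(136)), (np.int64(627), np.int64(203), np.int64(136)), (np.int64(623), np.int64(214), np.int64(133)), (np.int64(620), np.int64(226), np.int64(132)), (np.int64(617), np.int64(237), np.int64(130))]
221 [(np.int64(534), np.int64(177), np.int64(3)), (np.int64(630), np.int64(181), np.int64(122)), (
[... 2168 characters left out ...]
nt64(256), np.int64(2))]
242 [(np.int64(614), np.int64(182), np.int64(-3)), (np.int64(635), np.int64(192), np.int64(28)), (np.int64(630), np.int64(205), np.int64(23)), (np.int64(629), np.int64(217), np.int64(25)), (np.int64(630), np.int64(229), np.int64(27)), (np.int64(627), np.int64(241), np.int64(26)), (np.int64(607), np.int64(256), np.int64(2))]
245 [(np.int64(629), np.int64(183), np.int64(1)), (np.int64(643), np.int64(193), np.int64(23)), (np.int64(645), np.int64(205), np.int64(28)), (np.int64(643), np.int64(217), np.int64(28)), (np.int64(641), np.int64(229), np.int64(28)), (np.int64(642), np.int64(241), np.int64(31)), (np.int64(616), np.int64(257), np.int64(-1))]
6.2 0.00968635857525774
```

View pics/s4.png

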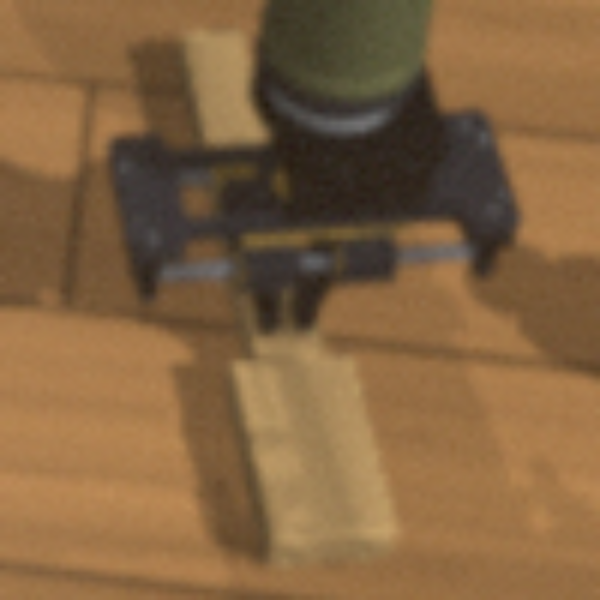

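Call:
servo_tool:
  targets:
    - [100, 0, 0, -0.01, 0]
    - [100, 0, 0, -0.03, 0]
    - [100, 0, 0, -0.05, 0]
    - [100, 0, 0, -0.05, 0]
    - [100, 0, 0, -0.05, 0]

```text
time_s: 6.82
tool_pos: [0.5989, 0.2105, 0.056]
tool_rot: [180.0, -0.0, 13.8]
force: [-0.2, -1.8, -0.6]
grip_width: 0.0517
```

```bash
python3 - <<'E'
from h import *
c=imaging.read_camera("scene");np.savez("scene5.npz",**c);cv2.imwrite("pics/s5.png",cv2.resize(c["frame"][170:280,310:420],None,fx=5.4,fy=5.4))
s=monitor.get_obs();print(s["time_s"],s["grip_width"],np.round(s["tool_pos"],4),np.round(s["tool_rot"],2))
P=cloud(c)
f=c["frame"].astype(int).sum(2)
m=(abs(P[...,0]-.6)<.05)&(abs(P[...,1]-.211)<.11)&(P[...,2]>.035)&(P[...,2]<.3)&(c["depth"]>0)
for y in np.arange(.11,.32,.01):
    k=m&(abs(P[...,1]-y)<.005)
    if k.sum(): print(round(y,3),k.sum(),"zmin",np.sort(P[k][:,2])[:3].round(3),"zmax",P[k][:,2].max().round(3),"x at zmin",P[k][np.argmin(P[k][:,2]),0].round(3))
E
```

```text
6.875 0.05563704376703558 [0.5985 0.2104 0.0555] [1.7998e+02 5.0000e-02 1.3790e+01]
0.11 10 zmin [0.186 0.19  0.191] zmax 0.195 x at zmin 0.6
0.12 53 zmin [0.184 0.185 0.185] zmax 0.198 x at zmin 0.614
0.13 69 zmin [0.154 0.16  0.164] zmax 0.2 x at zmin 0.649
0.14 63 zmin [0.164 0.166 0.171] zmax 0.199 x at zmin 0.648
0.15 70 zmin [0.165 0.166 0.168] zmax 0.198 x at zmin 0.645
0.16 86 zmin [0.156 0.157 0.158] zmax 0.196 x at zmin 0.642
0.17 109 zmin [0.085 0.088 0.093] zmax 0.3 x at zmin 0.597
0.18 162 zmin [0.085 0.085 0.086] zmax 0.3 x at zmin 0.616
0.19 142 zmin [0.091 0.098 0.099] zmax 0.299 x at zmin 0.612
0.2 129 zmin [0.164 0.164 0.165] zmax 0.3 x at zmin 0.632
0.21 112 zmin [0.164 0.165 0.165] zmax 0.299 x at zmin 0.631
0.22 111 zmin [0.164 0.164 0.165] zmax 0.299 x at zmin 0.625
0.23 120 zmin [0.085 0.088 0.091] zmax 0.3 x at zmin 0.592
0.24 166 zmin [0.08  0.081 0.084] zmax 0.3 x at zmin 0.598
0.25 141 zmin [0.084 0.089 0.108] zmax 0.299 x at zmin 0.598
0.26 113 zmin [0.153 0.155 0.159] zmax 0.256 x at zmin 0.622
0.27 67 zmin [0.158 0.16  0.16 ] zmax 0.244 x at zmin 0.621
0.28 71 zmin [0.16  0.161 0.166] zmax 0.198 x at zmin 0.621
0.29 94 zmin [0.152 0.153 0.159] zmax 0.199 x at zmin 0.583
0.3 74 zmin [0.15  0.154 0.155] zmax 0.198 x at zmin 0.61
0.31 11 zmin [0.175 0.177 0.18 ] zmax 0.198 x at zmin 0.611
```

View pics/s5.png

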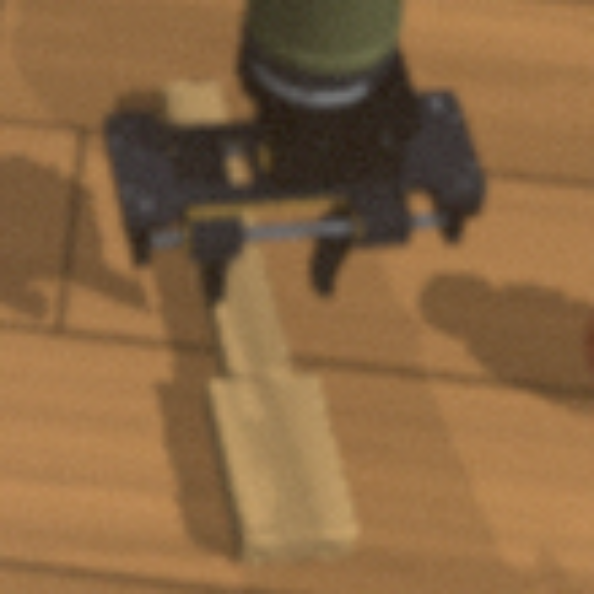

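Call:
servo_tool:
  targets:
    - [100, 0, 0, 0.01, 0]
    - [100, 0, 0, 0.03, 0]
    - [100, 0, 0, 0.05, 0]
    - [100, 0, 0, 0.062, 0]
    - [100, 0, 0, 0.0685, 0]

```text
time_s: 7.5
tool_pos: [0.5982, 0.2107, -0.0141]
tool_rot: [-180.0, 0.1, 13.8]
force: [0.7, 0.2, 1.0]
grip_width: 0.0867
```

```bash
cat > tip.py <<'E'
from h import *
c=imaging.read_camera("scene");np.savez("sceneX.npz",**c);cv2.imwrite("pics/s6.png",cv2.resize(c["frame"][170:280,310:420],None,fx=5.4,fy=5.4))
s=monitor.get_obs();print(s["time_s"],s["grip_width"],np.round(s["tool_pos"],4),np.round(s["tool_rot"],2),np.round(s["force"],2))
P=cloud(c);f=c["frame"].astype(int).max(2)
m=(abs(P[...,0]-.6)<.05)&(abs(P[...,1]-.211)<.11)&(P[...,2]>.006)&(f<75)&(c["depth"]>0)
for y in np.arange(.15,.30,.01):
    k=m&(abs(P[...,1]-y)<.005)
    if k.sum(): print(round(y,3),k.sum(),"zmin",np.sort(P[k][:,2])[:4].round(3),"x",P[k][np.argsort(P[k][:,2])[:3],0].round(3))
E
python3 tip.py
```

```text
7.55 0.08705721858886431 [ 0.5981  0.2106 -0.0143] [-1.800e+02  1.100e-01  1.381e+01] [ 0.13 -0.36 -0.52]
0.15 166 zmin [0.088 0.092 0.1   0.102] x [0.649 0.648 0.605]
0.16 191 zmin [0.022 0.023 0.029 0.031] x [0.601 0.62  0.614]
0.17 172 zmin [0.014 0.018 0.02  0.025] x [0.617 0.62  0.618]
0.18 299 zmin [0.093 0.097 0.098 0.099] x [0.576 0.579 0.576]
0.19 280 zmin [0.095 0.113 0.114 0.116] x [0.575 0.596 0.592]
0.2 212 zmin [0.094 0.121 0.121 0.121] x [0.57  0.612 0.627]
0.21 88 zmin [0.116 0.119 0.119 0.122] x [0.621 0.624 0.623]
0.22 75 zmin [0.117 0.119 0.121 0.121] x [0.62  0.622 0.624]
0.23 79 zmin [0.113 0.116 0.118 0.119] x [0.616 0.618 0.617]
0.24 74 zmin [0.113 0.12  0.121 0.122] x [0.615 0.616 0.617]
0.25 103 zmin [0.02  0.025 0.028 0.03 ] x [0.59  0.59  0.588]
0.26 120 zmin [0.016 0.019 0.019 0.02 ] x [0.593 0.595 0.599]
0.27 56 zmin [0.054 0.059 0.088 0.089] x [0.594 0.594 0.62 ]
0.28 94 zmin [0.087 0.093 0.094 0.095] x [0.618 0.62  0.62 ]
0.29 75 zmin [0.091 0.091 0.092 0.095] x [0.616 0.612 0.617]
```

View pics/s6.png

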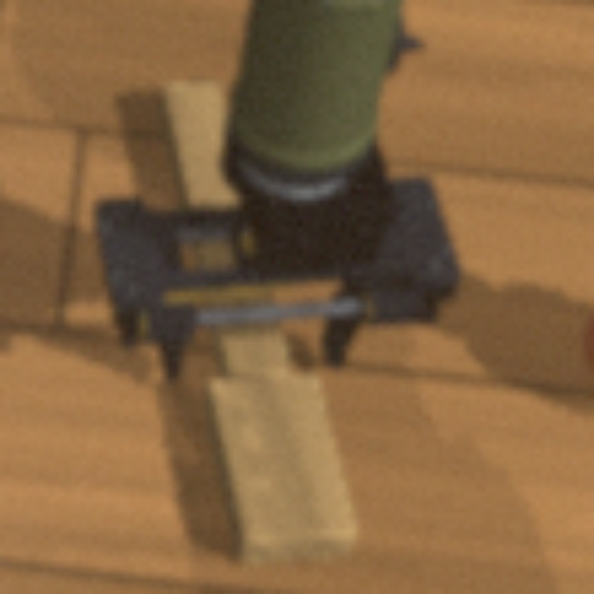

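The fingers are at (170,370) and (340,355). By depth the real tips stand about 27 mm higher than the reported TCP (tips at about 14 mm, reading -14 mm). That offset explains the empty close, so I apply it and grasp lower.

Call:
servo_tool:
  targets:
    - [100, 0, 0, 0.004, 0]
    - [100, 0, 0, 0.008, 0]
    - [100, 0, 0, 0.009, 0]
    - [100, 0, 0, 0.009, 0]
  grip_force: 50

```text
time_s: 8.05
tool_pos: [0.599, 0.2108, -0.0214]
tool_rot: [180.0, -0.0, 13.8]
force: [-0.2, -0.0, 0.2]
grip_width: 0.0869
```

Call:
servo_tool:
  targets:
    - [30, 0, 0, 0, 0]
    - [30, 0, 0, 0, 0]
    - [30, 0, 0, 0, 0]
    - [30, 0, 0, 0, 0]
    - [30, 0, 0, 0, 0]

```text
time_s: 8.68
tool_pos: [0.5989, 0.2108, -0.0216]
tool_rot: [180.0, 0.0, 13.8]
force: [0.8, 0.5, -0.4]
grip_width: 0.0449
```

Call:
servo_tool:
  targets:
    - [10, 0, 0, 0, 0]
    - [10, 0, 0, 0, 0]
    - [10, 0, 0, 0, 0]
    - [10, 0, 0, 0, 0]

```text
time_s: 9.18
tool_pos: [0.5989, 0.2109, -0.0216]
tool_rot: [-180.0, 0.0, 13.8]
force: [0.7, 1.7, -0.5]
grip_width: 0.0358
```

Call:
servo_tool:
  targets:
    - [10, 0, 0, -0.01, 0]
    - [10, 0, 0, -0.03, 0]
    - [10, 0, 0, -0.06, 0]
    - [10, 0, 0, -0.09, 0]
    - [10, 0, 0, -0.11, 0]

```text
time_s: 9.8
tool_pos: [0.5996, 0.2112, 0.0912]
tool_rot: [180.0, -0.2, 13.8]
force: [0.3, 0.7, -5.7]
grip_width: 0.0354
```

Call:
servo_tool:
  targets:
    - [10, 0, 0, -0.01, 0]
    - [10, 0, 0, -0.01, 0]
    - [10, 0, 0, -0.01, 0]

```text
time_s: 10.18
tool_pos: [0.5981, 0.2103, 0.0971]
tool_rot: [180.0, 0.1, 13.8]
force: [0.4, 0.7, -5.6]
grip_width: 0.0356
```

```bash
python3 avg.py 24; python3 - <<'E'
from h import *
c=imaging.read_camera("scene");np.savez("sceneL.npz",**c);cv2.imwrite("pics/s7.png",cv2.resize(c["frame"][130:300,270:440],None,fx=3.5,fy=3.5))
E
```

```text
t 11.375 F [ 0.03 -0.07 -4.53] M [-0.0034  0.0581  0.0026] pos [0.5987 0.2107 0.0981] rot [1.7999e+02 1.0000e-02 1.3800e+01] w 0.0357
std [0.524 0.389 0.549 0.024 0.026 0.027]
```

View pics/s7.png

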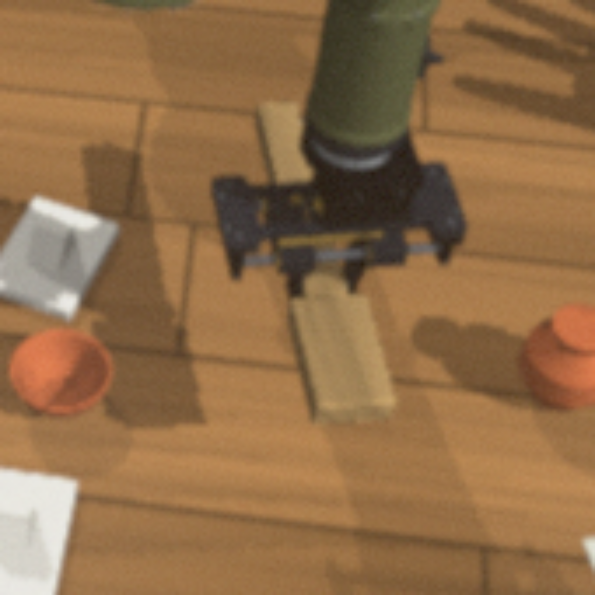

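The lifted paddle is level, with the blade end at (350,400) in the crop. It weighs about 4.6 N, and the moment puts the CoM about 10 mm blade-wards of the grip (x of about +50 mm). Carry it to the trestle.

Call:
servo_tool:
  targets:
    - [10, -0.004, 0.03, 0, 0]
    - [10, -0.01, 0.07, 0, 0]
    - [10, -0.016, 0.115, 0, 0]
    - [10, -0.022, 0.16, 0, 0]
    - [10, -0.028, 0.2, 0, 0]

```text
time_s: 12.05
tool_pos: [0.6196, 0.0078, 0.0985]
tool_rot: [180.0, -0.0, 13.7]
force: [-0.3, -0.3, -4.6]
grip_width: 0.0357
```

Call:
servo_tool:
  targets:
    - [10, -0.006, 0.045, 0, 0.05]
    - [10, -0.012, 0.09, 0, 0.11]
    - [10, -0.018, 0.135, 0, 0.17]
    - [10, -0.025, 0.18, 0, 0.23]
    - [10, -0.028, 0.2045, 0, 0.275]

```text
time_s: 12.68
tool_pos: [0.6405, -0.1993, 0.0982]
tool_rot: [179.9, 0.0, -2.3]
force: [0.0, -0.5, -3.8]
grip_width: 0.0359
```

Call:
servo_tool:
  targets:
    - [10, 0, 0, 0.01, 0]
    - [10, 0, 0, 0.02, 0]
    - [10, 0, 0, 0.03, 0]
    - [10, 0, 0, 0.04, 0]
    - [10, 0, 0, 0.04, 0]

```text
time_s: 13.3
tool_pos: [0.6401, -0.1946, 0.0571]
tool_rot: [-180.0, 0.1, -1.9]
force: [-0.2, -1.9, -4.3]
grip_width: 0.0358
```

```bash
cat > pose.py <<'E'
from h import *
import sys
from fit import inside
from scipy.optimize import minimize
tag=sys.argv[1]
c=imaging.read_camera("top");np.savez("topP.npz",**c)
s_=imaging.read_camera("scene");np.savez("sceneP.npz",**s_)
o=monitor.get_obs();print(o["time_s"],"w",round(o["grip_width"],4),np.round(o["tool_pos"],4),np.round(o["tool_rot"],2),"F",np.round(o["force"],2),"M",np.round(o["wrist_torque"],3))
a=cv2.resize(s_["frame"][130:330,120:320],None,fx=2,fy=3) ; b=cv2.resize(c["frame"][120:320,270:470],None,fx=2,fy=3)
cv2.imwrite(f"pics/p{tag}.png",np.hstack([a,b]))
for n,k in(("top",c),("scene",s_)):
    P=cloud(k);f=k["frame"].astype(int)
    R=f[...,2];G=f[...,1];B=f[...,0]
    pale=(G/np.maximum(R,1)>.72)&(R>85)
    m=(abs(P[...,1]+.194)<.06)&(P[...,0]>.3)&(P[...,0]<.86)&(P[...,2]>.06)&(P[...,2]<.16)&pale&(k["depth"]>0)
    q=P[m]
    if len(q)<50: print(n,len(q));continue
    A=np.c_[q[:,:2]-[.6,-.194],np.ones(len(q))];w=np.ones(len(q),bool)
    for _ in range(8):
        co=np.linalg.lstsq(A[w],q[w,2],rcond=None)[0];w=abs(A@co-q[:,2])<.006
    e=q[w]; (cx,cy),(ww,hh),an=cv2.minAreaRect((e[:,:2]*1000).astype(np.float32))
    print(n,w.sum(),"topz@edge",co[2].round(4),"slope deg",np.degrees(co[:2]).round(2),"x range",np.percentile(e[:,0],[0,.5,99.5,100]).round(4),"rect",np.round([cx,cy,ww,hh,an],1))
E
python3 pose.py 1
```

```text
13.4 w 0.0353 [ 0.6411 -0.1952  0.0585] [ 1.80e+02 -1.00e-02 -1.94e+00] F [ 0.87 -0.44 -4.06] M [0.044 0.047 0.021]
top 1552 topz@edge 0.1048 slope deg [-0.13 -0.12] x range [0.43   0.4326 0.7688 0.7697] rect [ 600.4 -187.7   63.2  339.6   86.3]
scene 943 topz@edge 0.1062 slope deg [-0.17 -0.58] x range [0.4264 0.4335 0.771  0.7716] rect [ 599.8 -190.1   64.9  345.7   86.7]
```

View pics/p1.png

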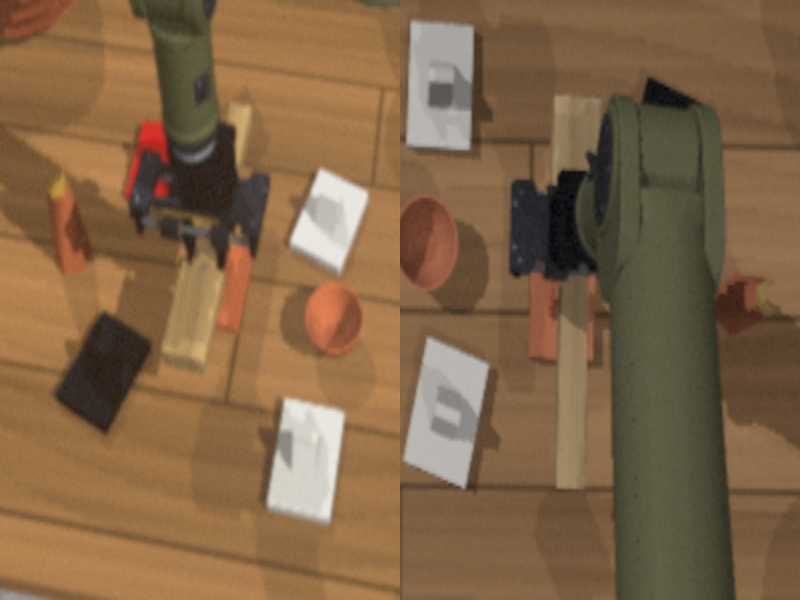

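```bash
python3 - <<'E'
from h import *
for n in("topP","sceneP"):
    k=np.load(n+".npz");P=cloud(k)
    m=(abs(P[...,2]-.105)<.007)&(k["depth"]>0)&(abs(P[...,1]+.194)<.08);q=P[m]
    for lo in np.arange(.43,.77,.03):
        w=(q[:,0]>=lo)&(q[:,0]<lo+.03)
        if w.sum()>8: print(n,round(lo+.015,3),w.sum(),np.percentile(q[w,1],[1,50,99]).round(4))
E
```

```text
topP 0.445 161 [-0.2043 -0.1882 -0.1702]
topP 0.475 169 [-0.2066 -0.1883 -0.1706]
topP 0.505 176 [-0.207  -0.189  -0.1713]
topP 0.535 167 [-0.207  -0.1897 -0.173 ]
topP 0.565 159 [-0.2097 -0.1911 -0.1739]
topP 0.595 168 [-0.2101 -0.1929 -0.1744]
topP 0.625 14 [-0.2092 -0.2005 -0.1866]
topP 0.715 195 [-0.2211 -0.1892 -0.1658]
topP 0.745 268 [-0.2287 -0.1968 -0.1663]
topP 0.775 86 [-0.2286 -0.1959 -0.1684]
sceneP 0.445 72 [-0.2052 -0.1873 -0.1702]
sceneP 0.475 39 [-0.2001 -0.1788 -0.1715]
sceneP 0.505 22 [-0.1843 -0.175  -0.1717]
sceneP 0.595 9 [-0.2106 -0.2026 -0.1954]
sceneP 0.625 39 [-0.2138 -0.2027 -0.1684]
sceneP 0.655 139 [-0.2252 -0.1948 -0.1658]
sceneP 0.685 176 [-0.2267 -0.1953 -0.1643]
sceneP 0.715 190 [-0.2284 -0.1964 -0.1658]
sceneP 0.745 199 [-0.2293 -0.1983 -0.1665]
sceneP 0.775 99 [-0.2302 -0.197  -0.1684]
```

Alignment is good: middle at x=0.600 (edge 0.601), y=-0.193, yaw about -1.9°, level. Lower it gently.

Call:
servo_tool:
  targets:
    - [10, 0, 0, 0.008, 0]
    - [10, 0, 0, 0.016, 0]
    - [10, 0, 0, 0.022, 0]
    - [10, 0, 0, 0.026, 0]
    - [10, 0, 0, 0.027, 0]

```text
time_s: 14.02
tool_pos: [0.6408, -0.1953, 0.031]
tool_rot: [-180.0, 0.0, -2.0]
force: [-0.1, 0.2, -5.1]
grip_width: 0.0356
```

```bash
python3 avg.py 10
```

```text
t 14.525 F [-0.38 -0.17 -4.32] M [ 0.0519  0.0591 -0.0007] pos [ 0.6411 -0.1954  0.0316] rot [ 1.7999e+02 -1.0000e-02 -1.9600e+00] w 0.0356
std [0.43  0.318 0.318 0.033 0.04  0.032]
```

Call:
servo_tool:
  targets:
    - [10, 0, 0, 0.0005, 0]
    - [10, 0, 0, 0.001, 0]
    - [10, 0, 0, 0.0015, 0]

```text
time_s: 14.9
tool_pos: [0.641, -0.1954, 0.0299]
tool_rot: [180.0, 0.0, -2.0]
force: [0.0, 0.0, -4.7]
grip_width: 0.0355
```

```bash
python3 avg.py 8
```

```text
t 15.3 F [-0.08  0.06 -4.45] M [ 0.0366  0.0334 -0.0052] pos [ 0.641  -0.1954  0.0299] rot [179.99  -0.    -1.96] w 0.0356
std [0.533 0.365 0.261 0.026 0.028 0.022]
```

Call:
servo_tool:
  targets:
    - [10, 0, 0, 0.0005, 0]
    - [10, 0, 0, 0.001, 0]
    - [10, 0, 0, 0.001, 0]

```text
time_s: 15.68
tool_pos: [0.641, -0.1954, 0.0289]
tool_rot: [180.0, 0.0, -2.0]
force: [0.6, 0.5, -4.1]
grip_width: 0.0355
```

```bash
python3 avg.py 6
```

```text
t 15.975 F [ 0.05 -0.05 -4.12] M [0.0028 0.0605 0.0021] pos [ 0.641  -0.1954  0.029 ] rot [179.99  -0.    -1.96] w 0.0356
std [0.537 0.399 0.13  0.029 0.034 0.029]
```

Call:
servo_tool:
  targets:
    - [10, 0, 0, 0.0003, 0]
    - [10, 0, 0, 0.0006, 0]
    - [10, 0, 0, 0.0006, 0]

```text
time_s: 16.35
tool_pos: [0.641, -0.1954, 0.0284]
tool_rot: [180.0, 0.0, -2.0]
force: [0.2, -0.4, -3.9]
grip_width: 0.0358
```

```bash
python3 avg.py 6
```

```text
t 16.65 F [-0.03 -0.5  -3.78] M [ 0.0151  0.1182 -0.0009] pos [ 0.641  -0.1954  0.0284] rot [179.99  -0.    -1.96] w 0.0357
std [0.334 0.293 0.616 0.024 0.02  0.015]
```

Call:
servo_tool:
  targets:
    - [10, 0, 0, 0.0002, 0]
    - [10, 0, 0, 0.0004, 0]
    - [10, 0, 0, 0.0004, 0]

```text
time_s: 17.02
tool_pos: [0.641, -0.1954, 0.0283]
tool_rot: [180.0, -0.0, -2.0]
force: [-2.4, 0.2, -0.5]
grip_width: 0.0357
```

```bash
python3 avg.py 6
```

```text
t 17.325 F [-1.23  0.44 -0.5 ] M [ 0.1061  0.4997 -0.0224] pos [ 0.6411 -0.1954  0.0283] rot [ 1.7999e+02 -1.0000e-02 -1.9600e+00] w 0.0357
std [0.286 0.435 0.643 0.029 0.041 0.026]
```

Full weight now bears on the edge (tool carries about 0.5 N of 4.5 N). Slide handle first, in small steps.

Call:
servo_tool:
  targets:
    - [10, -0.001, 0, 0, 0]
    - [10, -0.002, 0, 0, 0]
    - [10, -0.004, 0, 0, 0]
    - [10, -0.006, 0, 0, 0]
    - [10, -0.008, 0, 0, 0]

```text
time_s: 17.95
tool_pos: [0.6334, -0.1951, 0.0284]
tool_rot: [180.0, -0.1, -2.0]
force: [3.3, 0.5, 0.6]
grip_width: 0.0357
```

Call:
servo_tool:
  targets:
    - [10, -0.002, 0, 0, 0]
    - [10, -0.004, 0, 0, 0]
    - [10, -0.006, 0, 0, 0]
    - [10, -0.008, 0, 0, 0]
    - [10, -0.01, 0, 0, 0]

```text
time_s: 18.58
tool_pos: [0.6234, -0.1948, 0.0283]
tool_rot: [180.0, -0.1, -2.0]
force: [3.7, -1.3, 2.3]
grip_width: 0.0359
```

Call:
servo_tool:
  targets:
    - [10, -0.002, 0, 0, 0]
    - [10, -0.004, 0, 0, 0]
    - [10, -0.006, 0, 0, 0]
    - [10, -0.008, 0, 0, 0]
    - [10, -0.01, 0, 0, 0]

```text
time_s: 19.2
tool_pos: [0.6134, -0.1945, 0.0283]
tool_rot: [180.0, -0.1, -2.0]
force: [5.1, 0.7, 4.9]
grip_width: 0.0355
```

```bash
python3 avg.py 5; python3 pose.py 2
```

```text
t 19.45 F [4.22 0.14 5.85] M [ 0.0389 -0.794   0.0125] pos [ 0.6131 -0.1945  0.0283] rot [ 1.7999e+02 -2.0000e-02 -1.9600e+00] w 0.0357
std [0.305 0.329 0.444 0.02  0.034 0.01 ]
19.55 w 0.0355 [ 0.6132 -0.1945  0.0283] [ 1.7999e+02 -3.0000e-02 -1.9600e+00] F [ 3.6  -0.25  5.73] M [-0.015 -0.761  0.062]
top 1528 topz@edge 0.076 slope deg [-0.07 -0.4 ] x range [0.4039 0.4044 0.7423 0.7434] rect [ 573.3 -193.5   64.8  339.8   88.1]
scene 873 topz@edge 0.0765 slope deg [-0.1  -0.78] x range [0.4039 0.4066 0.7435 0.7448] rect [ 574.5 -193.2   64.9  340.5   87.9]
```

Call:
servo_tool:
  targets:
    - [10, -0.001, 0, -0.0002, 0]
    - [10, -0.002, 0, -0.0004, 0]
    - [10, -0.003, 0, -0.0005, 0]
    - [10, -0.004, 0, -0.0005, 0]
    - [10, -0.005, 0, -0.0005, 0]

```text
time_s: 20.18
tool_pos: [0.6079, -0.1942, 0.0284]
tool_rot: [180.0, 0.0, -2.0]
force: [3.6, -0.2, 4.2]
grip_width: 0.0358
```

```bash
python3 avg.py 4
```

```text
t 20.375 F [ 3.66 -0.4   4.1 ] M [-0.0015 -0.7729 -0.0028] pos [ 0.6077 -0.1943  0.0284] rot [ 1.80e+02  3.00e-02 -1.96e+00] w 0.0358
std [0.39  0.583 0.38  0.028 0.026 0.014]
```

Call:
servo_tool:
  targets:
    - [10, -0.001, 0, -0.0002, 0]
    - [10, -0.002, 0, -0.0003, 0]
    - [10, -0.004, 0, -0.0004, 0]
    - [10, -0.006, 0, -0.0004, 0]
    - [10, -0.008, 0, -0.0004, 0]

```text
time_s: 21.0
tool_pos: [0.5992, -0.1939, 0.0284]
tool_rot: [-180.0, 0.1, -2.0]
force: [3.0, -0.7, 1.6]
grip_width: 0.036
```

```bash
python3 avg.py 4
```

```text
t 21.2 F [0.9  0.08 0.68] M [ 0.0568 -0.2585 -0.0022] pos [ 0.599  -0.1939  0.0284] rot [-1.7999e+02  1.2000e-01 -1.9700e+00] w 0.0354
std [0.756 0.601 0.22  0.019 0.119 0.009]
```

Call:
servo_tool:
  targets:
    - [10, -0.0015, 0, 0, 0]
    - [10, -0.003, 0, 0, 0]
    - [10, -0.0045, 0, 0, 0]
    - [10, -0.006, 0, 0, 0]
    - [10, -0.0075, 0, 0, 0]

```text
time_s: 21.82
tool_pos: [0.5918, -0.1937, 0.0284]
tool_rot: [-180.0, 0.1, -2.0]
force: [1.1, -0.3, -2.6]
grip_width: 0.0355
```

```bash
python3 avg.py 12; python3 pose.py 3
```

```text
t 22.425 F [-0.03  0.07 -3.57] M [ 0.0471  0.1262 -0.0075] pos [ 0.5919 -0.1937  0.0284] rot [-1.7999e+02  3.0000e-02 -1.9600e+00] w 0.0357
std [0.49  0.424 0.808 0.036 0.095 0.03 ]
22.525 w 0.036 [ 0.5924 -0.1937  0.0286] [-1.80e+02  1.00e-02 -1.96e+00] F [-0.64 -0.16 -4.93] M [ 0.042  0.026 -0.038]
top 1560 topz@edge 0.0763 slope deg [-0.02 -0.46] x range [0.3833 0.3838 0.721  0.7216] rect [ 552.3 -191.3   64.8  339.5   87.6]
scene 837 topz@edge 0.077 slope deg [-0.1   0.11] x range [0.3793 0.3854 0.7221 0.725 ] rect [ 551.6 -192.    65.3  344.7   87.8]
```

View pics/p3.png

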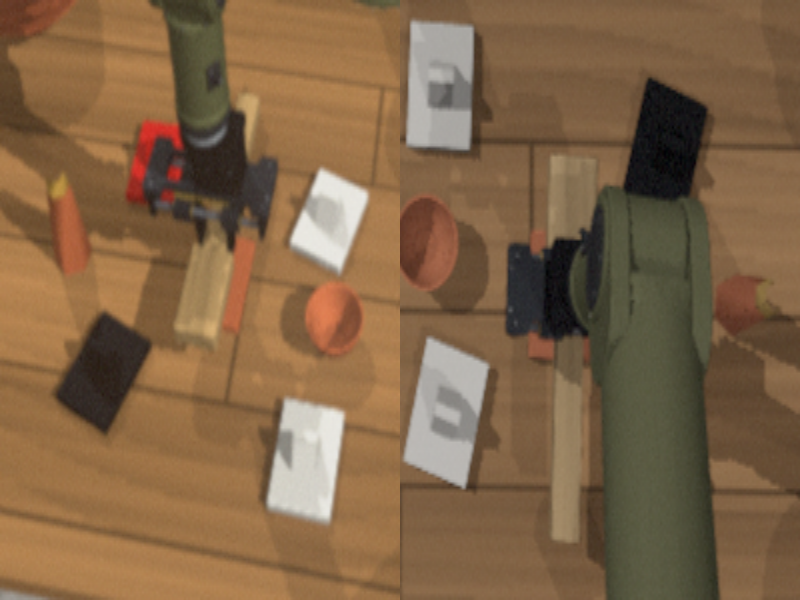

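It just lost contact at the end (the tool carries the weight again), with the middle at 0.552 and level. Lower slightly and finish the slide under weight.

Call:
servo_tool:
  targets:
    - [10, 0, 0, 0.0002, 0]
    - [10, 0, 0, 0.0004, 0]
    - [10, -0.0003, 0, 0.0005, 0]
    - [10, -0.0006, 0, 0.0005, 0]
    - [10, -0.001, 0, 0.0005, 0]

```text
time_s: 23.15
tool_pos: [0.5916, -0.1937, 0.0284]
tool_rot: [180.0, -0.0, -2.0]
force: [-0.1, -1.0, -4.1]
grip_width: 0.0356
```

```bash
python3 avg.py 16
```

```text
t 23.95 F [-0.38  0.14 -3.3 ] M [0.0416 0.0941 0.0043] pos [ 0.5915 -0.1937  0.0284] rot [179.99   0.    -1.96] w 0.0356
std [0.571 0.49  0.439 0.024 0.053 0.031]
```

Call:
servo_tool:
  targets:
    - [10, 0, 0, 0.0002, 0]
    - [10, 0, 0, 0.0003, 0]
    - [10, 0, 0, 0.0003, 0]

```text
time_s: 24.32
tool_pos: [0.5915, -0.1937, 0.0284]
tool_rot: [180.0, 0.0, -2.0]
force: [-1.2, 0.6, 0.3]
grip_width: 0.0354
```

```bash
python3 avg.py 16
```

```text
t 25.125 F [-3.09  0.93  3.51] M [0.1995 0.751  0.0185] pos [ 0.5915 -0.1937  0.0284] rot [179.99   0.    -1.96] w 0.0357
std [0.702 0.388 1.478 0.031 0.138 0.027]
```

Call:
servo_tool:
  targets:
    - [10, -0.0003, 0, -0.0001, 0]
    - [10, -0.0006, 0, -0.0002, 0]
    - [10, -0.0006, 0, -0.0002, 0]
    - [10, -0.0006, 0, -0.0002, 0]

```text
time_s: 25.62
tool_pos: [0.5915, -0.1937, 0.0284]
tool_rot: [180.0, -0.1, -2.0]
force: [-0.4, 0.2, 1.7]
grip_width: 0.0357
```

```bash
python3 avg.py 12
```

```text
t 26.225 F [ 1.14 -0.09  1.28] M [ 0.0698 -0.2618 -0.0077] pos [ 0.5915 -0.1937  0.0284] rot [ 1.7999e+02 -6.0000e-02 -1.9600e+00] w 0.0357
std [0.856 0.444 0.808 0.036 0.182 0.038]
```

Call:
servo_tool:
  targets:
    - [10, 0, 0, 0, 0]
    - [10, 0, 0, 0, 0]
    - [10, 0, 0, 0, 0]
  grip_force: 10

```text
time_s: 26.6
tool_pos: [0.5912, -0.1937, 0.0284]
tool_rot: [180.0, -0.0, -2.0]
force: [3.1, -0.4, 0.4]
grip_width: 0.0357
```

Call:
servo_tool:
  targets:
    - [10, 0, 0, 0, 0]
    - [10, 0, 0, 0, 0]
    - [10, 0, 0, 0, 0]
  grip_force: 3

```text
time_s: 26.98
tool_pos: [0.5908, -0.1937, 0.0282]
tool_rot: [180.0, 0.0, -2.0]
force: [1.6, 0.7, 1.2]
grip_width: 0.0359
```

```bash
python3 avg.py 12; python3 pose.py 4
```

```text
t 27.575 F [ 1.3  -0.01  1.28] M [ 0.045  -0.3223 -0.0117] pos [ 0.5908 -0.1937  0.0282] rot [ 1.80e+02  2.00e-02 -1.96e+00] w 0.036
std [0.607 0.378 0.482 0.017 0.052 0.028]
27.675 w 0.036 [ 0.5908 -0.1937  0.0282] [ 1.7999e+02  2.0000e-02 -1.9600e+00] F [ 1.13 -0.99  0.97] M [ 0.001 -0.301 -0.01 ]
top 1568 topz@edge 0.0761 slope deg [ 0.96 -0.32] x range [0.3809 0.3832 0.719  0.7213] rect [ 551.2 -188.3   63.5  339.1   86.7]
scene 848 topz@edge 0.0765 slope deg [ 0.92 -0.36] x range [0.3773 0.3814 0.7227 0.7236] rect [ 550.3 -193.8   65.9  346.1   88.5]
```

The light grip let the paddle tip by about +0.9° (handle down). The tool's residual push (Fz +1.3, Fx +1.3) accounts for that. Relieve it.

Call:
servo_tool:
  targets:
    - [10, 0.0002, 0, -0.0002, 0]
    - [10, 0.0004, 0, -0.0003, 0]
    - [10, 0.0004, 0, -0.0003, 0]
    - [10, 0.0004, 0, -0.0003, 0]

```text
time_s: 28.18
tool_pos: [0.5908, -0.1937, 0.0282]
tool_rot: [-180.0, 0.1, -2.0]
force: [-0.2, -0.2, 0.1]
grip_width: 0.036
```

```bash
python3 avg.py 10; python3 pose.py 5
```

```text
t 28.675 F [-0.79 -0.18 -0.35] M [ 0.0476  0.2361 -0.0192] pos [ 0.5908 -0.1937  0.0282] rot [-1.80e+02  4.00e-02 -1.96e+00] w 0.036
std [0.269 0.597 0.466 0.041 0.072 0.023]
28.775 w 0.0362 [ 0.5911 -0.1937  0.0284] [ 1.80e+02  2.00e-02 -1.96e+00] F [-0.74 -0.81 -1.74] M [-0.003  0.303  0.014]
top 1563 topz@edge 0.076 slope deg [ 0.41 -0.5 ] x range [0.3808 0.3835 0.7189 0.7212] rect [ 551.2 -188.7   64.3  339.    86.9]
scene 841 topz@edge 0.0765 slope deg [ 0.25 -0.44] x range [0.3791 0.3833 0.7219 0.7236] rect [ 551.7 -192.5   64.   344.2   88.1]
```

Call:
servo_tool:
  targets:
    - [10, 0, 0, -0.0001, 0]
    - [10, 0, 0, -0.0002, 0]
    - [10, 0, 0, -0.0002, 0]
    - [10, 0, 0, -0.0002, 0]

```text
time_s: 29.28
tool_pos: [0.5912, -0.1937, 0.0286]
tool_rot: [180.0, 0.0, -2.0]
force: [-0.8, 0.3, -3.0]
grip_width: 0.0363
```

```bash
python3 avg.py 8; python3 pose.py 6
```

```text
t 29.675 F [-0.44 -0.33 -3.03] M [-0.0058  0.1491 -0.0213] pos [ 0.5913 -0.1937  0.0287] rot [180.    -0.    -1.96] w 0.0359
std [0.421 0.399 0.57  0.012 0.022 0.017]
29.775 w 0.0361 [ 0.5914 -0.1937  0.0287] [180.    -0.    -1.96] F [ 0.3  -0.28 -3.54] M [-0.024  0.138 -0.004]
top 1556 topz@edge 0.0761 slope deg [-0.78 -0.16] x range [0.3812 0.3839 0.7194 0.7223] rect [ 551.7 -191.1   63.   340.3   87.8]
scene 857 topz@edge 0.0766 slope deg [-0.95 -1.14] x range [0.379  0.385  0.7216 0.7233] rect [ 550.8 -193.7   64.8  343.9   88.7]
```

The paddle tips handle-down when the tool pushes and blade-down when it lifts, so the CoM is within the edge width. Bring the load to neutral, then open slightly.

Call:
servo_tool:
  targets:
    - [10, 0, 0, 0.0001, 0]
    - [10, 0, 0, 0.00015, 0]
    - [10, 0, 0, 0.00015, 0]

```text
time_s: 30.15
tool_pos: [0.5914, -0.1937, 0.0287]
tool_rot: [180.0, -0.0, -2.0]
force: [-0.6, 0.5, -1.7]
grip_width: 0.036
```

Call:
servo_tool:
  targets:
    - [43, 0, 0, 0, 0]
    - [44, 0, 0, 0, 0]
    - [46, 0, 0, 0, 0]
    - [48, 0, 0, 0, 0]
    - [50, 0, 0, 0, 0]

```text
time_s: 30.78
tool_pos: [0.5914, -0.1937, 0.0286]
tool_rot: [180.0, -0.0, -2.0]
force: [0.6, 0.9, 0.3]
grip_width: 0.0427
```

```bash
python3 avg.py 4; python3 pose.py 7
```

```text
t 30.975 F [ 0.02 -0.22 -0.39] M [0.0289 0.0095 0.0145] pos [ 0.5913 -0.1937  0.0286] rot [179.99   0.    -1.96] w 0.0431
std [0.553 0.197 0.522 0.033 0.026 0.033]
31.075 w 0.0434 [ 0.5913 -0.1937  0.0286] [179.99   0.    -1.96] F [-0.74 -0.19  0.14] M [ 0.031  0.076 -0.016]
top 1551 topz@edge 0.0762 slope deg [-0.16 -0.36] x range [0.3809 0.3839 0.7195 0.7215] rect [ 551.2 -191.5   62.7  340.    88.2]
scene 862 topz@edge 0.0765 slope deg [-0.52 -0.34] x range [0.3803 0.3831 0.722  0.7238] rect [ 552.1 -193.1   65.   344.4   88.8]
```

View pics/p7.png

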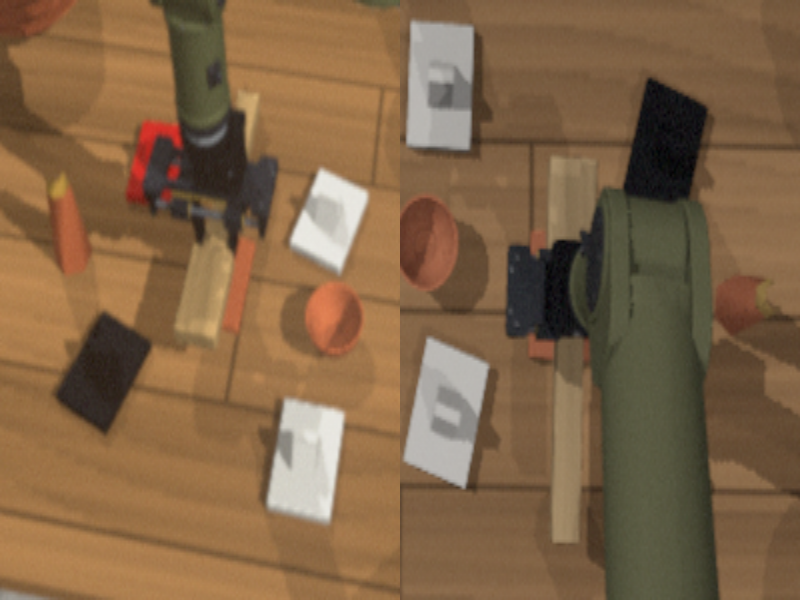

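Released at a 43 mm opening, still level, with both ends in the air. Open fully and check before rising.

Call:
servo_tool:
  targets:
    - [60, 0, 0, 0, 0]
    - [75, 0, 0, 0, 0]
    - [90, 0, 0, 0, 0]
    - [90, 0, 0, 0, 0]
    - [90, 0, 0, 0, 0]

```text
time_s: 31.7
tool_pos: [0.5913, -0.1937, 0.0286]
tool_rot: [180.0, 0.0, -2.0]
force: [0.1, 0.9, 0.2]
grip_width: 0.0768
```

```bash
python3 pose.py 8
```

```text
31.8 w 0.0776 [ 0.5913 -0.1937  0.0286] [180.     0.    -1.96] F [ 0.04 -0.02  0.28] M [0.075 0.02  0.023]
top 1548 topz@edge 0.076 slope deg [ 0.28 -0.55] x range [0.3805 0.3833 0.7189 0.7214] rect [ 551.7 -186.2   64.3  339.3   85.8]
scene 887 topz@edge 0.0766 slope deg [-0.46 -0.21] x range [0.3816 0.3836 0.7218 0.7233] rect [ 552.  -192.6   65.6  341.8   88.3]
```

Call:
servo_tool:
  targets:
    - [90, 0, 0, -0.005, 0]
    - [90, 0, 0, -0.015, 0]
    - [90, 0, 0, -0.03, 0]
    - [90, 0, 0, -0.06, 0]
    - [90, 0, 0, -0.1, 0]

```text
time_s: 32.42
tool_pos: [0.5909, -0.1935, 0.1299]
tool_rot: [-180.0, 0.0, -2.0]
force: [0.7, -0.3, 1.1]
grip_width: 0.0781
```

Call:
servo_tool:
  targets:
    - [90, 0, 0, -0.05, 0]
    - [90, 0, -0.05, -0.07, 0]
    - [90, 0, -0.1, -0.07, 0]
    - [90, 0, -0.15, -0.07, 0]
    - [90, 0, -0.2, -0.07, 0]

```text
time_s: 33.05
tool_pos: [0.5984, 0.0078, 0.2002]
tool_rot: [180.0, -0.1, -2.0]
force: [0.7, -0.0, 0.1]
grip_width: 0.0788
```

```bash
python3 pose.py 9; python3 - <<'E'
from h import *
import time
c=np.load("topP.npz");cv2.imwrite("pics/t9.png",c["frame"])
for n,k in(("top",c),("scene",np.load("sceneP.npz"))):
    P=cloud(k);q=P[(abs(P[...,1]+.194)<.05)&(P[...,2]>.06)&(P[...,2]<.09)&(P[...,0]<.76)]
    for x in(.39,.45,.5,.55,.6,.65,.7): w=abs(q[:,0]-x)<.012; print(n,x,w.sum(),np.median(q[w,2]).round(4) if w.sum() else None, np.median(q[w,1]).round(4) if w.sum() else None)
E
```

```text
33.15 w 0.0783 [0.5979 0.0153 0.2006] [-1.7977e+02 -1.2000e-01 -1.3200e+00] F [ 0.43  0.75 -0.08] M [ 0.025  0.024 -0.029]
top 2184 topz@edge 0.0761 slope deg [ 0.36 -0.45] x range [0.3805 0.3836 0.7188 0.7218] rect [ 551.1 -192.6   64.7  340.6   88.2]
scene 1234 topz@edge 0.0765 slope deg [-0.06 -0.13] x range [0.3764 0.3822 0.7217 0.7236] rect [ 550.2 -191.4   64.7  346.3   87.8]
top 0.39 112 0.0746 -0.1853
top 0.45 132 0.0754 -0.1879
top 0.5 135 0.0751 -0.1889
top 0.55 126 0.0758 -0.1901
top 0.6 141 0.0756 -0.1924
top 0.65 222 0.0764 -0.1945
top 0.7 217 0.0764 -0.1952
scene 0.39 48 0.0756 -0.1833
scene 0.45 63 0.0763 -0.185
scene 0.5 66 0.0767 -0.1878
scene 0.55 74 0.0769 -0.1903
scene 0.6 78 0.0765 -0.1926
scene 0.65 147 0.0766 -0.1935
scene 0.7 149 0.0764 -0.1949
```

View pics/p9.png

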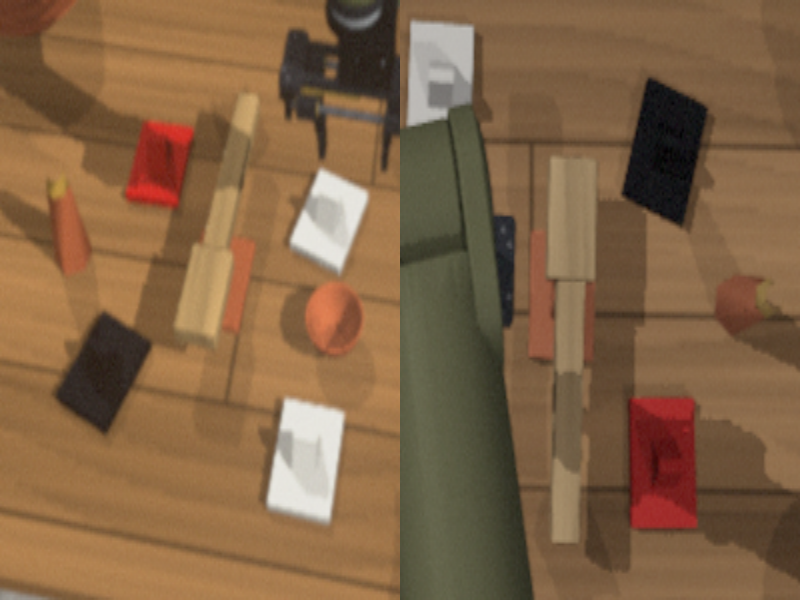

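View pics/t9.png

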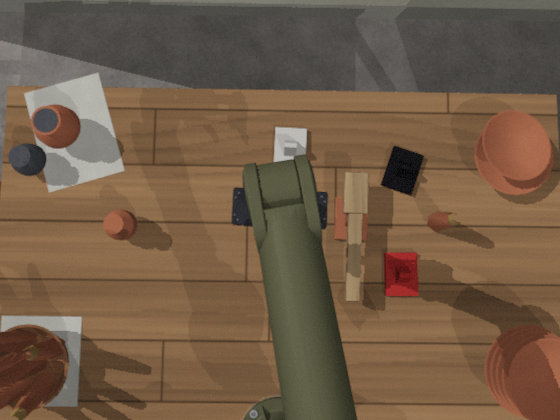

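The paddle lies alone on the edge: blade at (573,215) and handle end at (565,540) in the right half. It is level within about 0.3°, with bowl, jar and taper where they were. Hold still, recheck for rocking, then hand in.

Call:
servo_tool:
  targets:
    - [90, 0, 0, 0, 0]
    - [90, 0, 0, 0, 0]
    - [90, 0, 0, 0, 0]
    - [90, 0, 0, 0, 0]
    - [90, 0, 0, 0, 0]

```text
time_s: 33.78
tool_pos: [0.5982, 0.0058, 0.1985]
tool_rot: [180.0, 0.0, -2.0]
force: [0.2, -1.2, 0.3]
grip_width: 0.0786
```

```bash
python3 pose.py 10 && python3 -c "
from h import *
print(ticket.sign_off())"
```

```text
33.875 w 0.0785 [0.5981 0.0061 0.1985] [180.     0.    -1.97] F [-0.49 -0.07 -0.39] M [ 0.022  0.028 -0.01 ]
top 2183 topz@edge 0.076 slope deg [ 0.05 -0.63] x range [0.3806 0.3838 0.7189 0.722 ] rect [ 551.3 -193.1   64.7  341.    88.6]
scene 1220 topz@edge 0.0765 slope deg [ 0.11 -0.47] x range [0.3787 0.3845 0.7207 0.7234] rect [ 550.9 -193.7   64.6  345.    88.7]
the job is handed in; nothing more can be done
None
```

The paddle now lies by itself, level, on the terracotta trestle's edge, and the job was handed in at about 34 s of the 61 s allowed. The balance point is about 50 mm blade-wards of the paddle's middle (x ≈ +50 mm).

**What I did:** I set the paddle down with its middle on the edge and slid it about 50 mm handle first while it bore on the edge. I then eased the grip until it balanced and let go. The weight went up to about 10 N on the edge, and I kept it near 4–6 N for most of the rest.

**Last checks:**
- **Level:** lengthways tilt was within about 0.1° in both cameras, and unchanged over 0.7 s. The top surface was at 76 mm along its whole length, so both ends are in the air.
- **Bystanders:** the bowl, jar and tapered piece looked unmoved in the pictures, but I did not measure them again.
- **Robot:** the gripper was clear of the paddle, about 0.2 m to the side.

**What went wrong or disagreed:**
- **Empty grasp:** the first close caught nothing. By the depth images the real fingertips sit about 27 mm higher than the reported position, so I corrected for that and grasped again.
- **Lost contact:** the paddle left the edge briefly near the end of the slide. I set it back down and commanded only about 1 mm more under weight.
- **Small tips:** with the light grip before release it tipped about 0.9° each way from the tool's own push and pull, and settled level once let go.

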